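# Set the probe gap over the copper sample

### The arm

A 6-joint arm with a two-finger parallel gripper is mounted at the origin on the work surface. World frame = base frame: x ahead of the robot, y to its left, z up, the work surface at z = 0. Lengths are in m, angles in rad, forces in N, time in s.
With the tool pointing down it reaches from about 0.275 to 0.75 m from the base axis. Payload 10.2 kg.
Tool frame: the origin (TCP) lies midway between the tips of the shut fingers; the grasp point (between the pads) lies 19 mm behind it; z points along the fingers, x is the direction in which the jaws open and shut, and the axes are right-handed (so a half turn about z gives the same grasp; the last joint's range is limited). The gripper opens to 88 mm and grips with 3 to 60 N. Pads are 18 mm wide; open, the fingers measure 123 mm over their backs; the gripper's body (75 mm by 187 mm) begins 45 mm behind the grasp point.
Start: joints at [-1.391, 0.313, 1.498, -0, 1.331, -0.223], TCP at [0.206, -0.483, 0.213] pointing down, gripper open.
Joint ranges: [-2.94, 2.94], [-0.97, 2.17], [0.19, 2.56], [-1.23, 4.37], [0.02, 3.11], [-2.88, 2.88]. Speed limits (rad/s): [2.39, 2.39, 3.01, 3.14, 3.14, 3.14].

### API

Orientations are given as a 3x3 rotation matrix whose columns are the frame's x, y, z axes.
In Python, from bench import bot, optics, boxes_of, cut_out, tip_of gives the robot as it stands.
- The arm moves only by the shell command python3 -m creep 'ROWS' [OPENING] [FORCE]. ROWS is text: rows parted by semicolons, each of 6 numbers parted by spaces: the shift along the tool's x, y, z in m, then the turn, a rotation vector about the tool's x, y, z in rad. A call has 1 to 12 rows; each row is the pose to reach, as a shift and turn from the pose measured when the call began, along the tool's axes at that moment; what a row does not reach only later rows make up. A row lasts 1/8 s, in which the tool goes at most 62.5 mm and 10.7 degrees, less where a joint would pass 70% of its speed; a pose out of reach is approached as far as the arm can. A call with a gripper value outside its range is refused whole. OPENING is the opening, from 0 (shut) to 1 (fully open), set as the call begins (- or left out, the last holds). The fingers move at their own pace and stop on an object; FORCE is the grip in N (left out, the last holds). Time passes only in rows, so rows that repeat a pose let the fingers close. It gives the time, the measured TCP pose, the force and the opening at its end, in the units of the state.
- bot.observe(): the state, without advancing time (a new reading comes with each control period).
- optics.camera(name): name is "scene" or "top" or "wrist"; returns a dict with "color" (384x512x3 uint8, red, green, blue), "camera_matrix" (3x3 intrinsics, pixels), "k1" (the pictures are not rectified: a ray, as slopes to the right and down, at radius r is drawn at 1 + k1 r^2 times it, then the intrinsics apply), "extrinsics" (4x4, takes a point from world to camera coordinates). Camera axes: x right, y up, looking along -z (the intrinsics and any distortion apply to the point x, -y, -z); pixel columns grow to the right and rows downward; lengths in m; the calibration is good to about 2 mm. A picture is of the moment at which its call begins. There is no depth.
- bot.finish_job(): hands the job in, once; it reports no verdict.
Trained networks look in a picture, given as the dict that the camera call returned (one of the last four; its "shot" number tells which), for a name from the list of things; names that differ only in an ending like _2 or _b are one class to them, and where a whole thing is asked for, a point or a joint stands for the part that bears it (a point fixed in the world has none). Each returns a list of dicts, best first, with "p" (0 to 1); they miss things now and then, are a little off and sometimes report something else, mostly with a low value. They report only what shows in the picture. A call takes as long as a camera call.
- boxes_of(picture, name): "centre" ([row, column] in pixels, amid what is visible of it).
- cut_out(picture, name): "pixels" (384x512 bool, what is visible of it) and "centre" ([row, column] in pixels, amid what is visible of it).
- tip_of(picture, name): "centre" ([row, column] in pixels: a listed point, or the origin of a listed thing).
The state is a dict: "time_s": time; "q": joint angles; "qd": joint speeds; "tau": joint torques, N m; "ee_pos": TCP position; "tcp_rot": TCP orientation; "contact_force": force on the tool from outside, world axes, zero at the start; "ft_torque": the same for the moment, N m; "opening": finger opening in m.
Only numpy, scipy, OpenCV 4.12 (cv2) and the standard library are available. Lean on these libraries where they do the work, as an engineer would, in place of code of your own. Each camera call takes 0.05 s, during which the arm holds its last target.

### The job

With the hinged probe arm still raised, swing it round until it points over the middle of the copper sample, then tip it down until it rests level on its stop. Turn the blue thumbscrew clockwise (seen from above) until it seats, then back it off a quarter turn, and finish with the gripper still holding the thumbscrew there. Leave the other things on the bench where they are.

Things in the scene. Friction and masses are not known exactly. Their poses are not given: they have to be found in the camera images.
- stand: Probe stand, fixed to the bench: grey base plate 310 x 260 x 12 mm with a steel column 28 mm in diameter. Origin at the bench surface under the column's axis; z up. The plate reaches 260 mm to -x of the column (roughly towards the robot) and 50 mm to +x. Its place and yaw vary.
- swivel_axis (a point): Point on the column's vertical swivel axis where it meets the tilt hinge, 112 mm above the bench. Its frame turns with the swivel: z up, the probe arm points along its -x, the tilt hinge's axis is its y. The black fork around it is 38 mm across, its top 134 mm above the bench.
- swivel (a joint): Swivel of the probe arm about the column, rad, range -0.8 to 0.8; 0 when the arm points along the stand's -x, growing anticlockwise seen from above. Stiff (0.3 N m), stays where it is left. The arm points over one or the other sample at about -0.4 and +0.4.
- tilt (a joint): Tilt of the probe arm, rad: 0 = level, resting on its stop; positive = the far end raised (up to 0.6). Stiff hinge (0.8 N m), stays where it is left.
- bar_grip (a point): Place to take hold of the probe arm: centre of the red sleeve on the arm's aluminium bar, 80 mm from the swivel axis (112 mm above the bench when level). The bar is 14 mm wide and 18 mm high there, the sleeve is 36 mm long; free space below it and both sides. Frame turns with the arm: -x along the arm to its far end, z up when level.
- thumbscrew: Blue thumbscrew on top of the arm's far end, 190 mm from the swivel axis, square to the arm (vertical when level). Wing 38 mm long (its x), 10 thick (its y), 34 high on an 18 mm round hub. Origin on its axis under the hub, 126 mm above the bench when level; the wing spans 11 to 45 mm above it. White mark on top at the wing's +x end. Black boss below it, 34 mm across, ends 3 mm under the origin.
- screw_grip (a point): Centre point to grip the thumbscrew's wing: on its axis, 30 mm above the thumbscrew's origin (156 mm above the bench when level). Same axes as the thumbscrew: grip across y.
- screw (a joint): Turn of the thumbscrew, rad, growing clockwise seen from above (tightening); hard stop (seat) at 3.14. Starts 0.6 to 1.3 short of it. Friction 0.05 N m, stays where left. One turn moves the probe 10 mm; the thumbscrew does not rise. Seated, the wing's marked end points 45 degrees clockwise from the arm's outward direction.
- copper_sample: Reddish copper disc, 44 mm across, in a white round holder 56 mm across fixed on the stand's plate, 190 mm from the swivel axis on one or the other side. Origin on its axis at the holder's underside (12 mm above the bench); the disc's face is 24 mm above that.
- steel_sample: The same holder with a grey steel disc, on the other side; not to be used.
- stopper: Loose cork stopper, 28 mm across and 25 mm high, standing on the stand's plate. Bystander.
- reagent: Loose amber bottle, 60 mm across and 130 mm high. Bystander.
- beaker: Loose glass beaker, 70 mm across and 85 mm high. Bystander.
- jar: Loose white jar with red lid, 52 mm across and 60 mm high. Bystander.
- driver: Loose screwdriver with green handle, 160 mm long, lying on the bench. Bystander.
- spare: Loose spare steel disc, 40 mm across and 8 mm thick, lying in a grey tray. Bystander.

How it is judged:
By the outcome, as a careful person would: the job done as asked, in the order asked, and still so for the second after the job is handed in, while the arm keeps its last pose, push and grip.
It also fails if it takes over 51 s, if anything falls off the work surface, if the arm or the gripper's body presses on something with over 40 N, if the wrist force passes 120 N, or if a joint passes its speed limit or range.

## Working session

There is one attempt and no reset: what is moved stays moved. The work goes in short steps, Python scripts to look and compute and a shell command to move; the robot and the scene stay as the last step left them, time stands still between calls to the robot, and variables do not carry over. Pictures are saved under pics/ and viewed, and the job is handed in when it is done.

```bash
ls; mkdir -p pics; cat > h.py <<'E'
import numpy as np,cv2
from bench import bot,optics,boxes_of,cut_out,tip_of
def save(p,n): cv2.imwrite('pics/'+n+'.png',cv2.cvtColor(p['color'],cv2.COLOR_RGB2BGR))
def ray(p,rc):
    K=np.array(p['camera_matrix']);E=np.array(p['extrinsics']);k=p['k1']
    u=cv2.undistortPoints(np.array([[[rc[1],rc[0]]]],float),K,np.array([k,0,0,0.]))[0,0]
    d=E[:3,:3].T@np.array([u[0],-u[1],-1]);o=-E[:3,:3].T@E[:3,3]
    return o,d/np.linalg.norm(d)
def atz(p,rc,z):
    o,d=ray(p,rc);return o+d*(z-o[2])/d[2]
def proj(p,X):
    K=np.array(p['camera_matrix']);E=np.array(p['extrinsics'])
    c=E[:3,:3]@np.asarray(X)+E[:3,3];a,b=c[0]/-c[2],-c[1]/-c[2];f=1+p['k1']*(a*a+b*b)
    v=K@[a*f,b*f,1];return v[1],v[0]
def tri(*prs):
    A=np.zeros((3,3));B=np.zeros(3);rs=[ray(p,rc) for p,rc in prs]
    for o,d in rs:
        M=np.eye(3)-np.outer(d,d);A+=M;B+=M@o
    X=np.linalg.solve(A,B)
    return X,[np.linalg.norm((np.eye(3)-np.outer(d,d))@(X-o)) for o,d in rs]
E
python3 - <<'E'
from h import *
P={n:optics.camera(n) for n in('scene','top','wrist')}
for n,p in P.items(): save(p,n+'0')
for nm in 'stand swivel_axis bar_grip thumbscrew screw_grip copper_sample steel_sample stopper reagent beaker jar driver spare'.split():
    for n,p in P.items():
        r=tip_of(p,nm)[:2]; print(nm,n,[(np.round(q['centre'],1).tolist(),round(q['p'],2)) for q in r])
print(bot.observe())
E
```

```text
pics
stand scene [([248.1, 202.2], 0.74)]
stand top [([146.3, 251.5], 0.63)]
stand wrist []
swivel_axis scene [([222.4, 198.2], 0.55)]
swivel_axis top [([132.0, 251.6], 0.87), ([187.5, 264.7], 0.36)]
swivel_axis wrist []
bar_grip scene [([200.9, 214.2], 0.67)]
bar_grip top [([154.8, 261.0], 0.97)]
bar_grip wrist []
thumbscrew scene [([165.4, 232.1], 0.56), ([148.9, 173.8], 0.18)]
thumbscrew top [([184.9, 265.5], 0.41)]
thumbscrew wrist []
screw_grip scene [([163.7, 227.9], 0.44), ([255.5, 230.6], 0.21)]
screw_grip top [([179.2, 265.3], 0.48)]
screw_grip wrist []
copper_sample scene [([219.6, 257.8], 0.52)]
copper_sample top [([201.9, 239.7], 0.83)]
copper_sample wrist []
steel_sample scene []
steel_sample top [([192.4, 285.2], 0.6)]
steel_sample wrist []
stopper scene [([253.3, 230.8], 0.5)]
stopper top [([158.5, 227.4], 0.6)]
stopper wrist []
reagent scene [([279.9, 366.1], 0.75), ([142.2, 214.1], 0.33)]
reagent top [([219.6, 128.1], 0.85)]
reagent wrist []
beaker scene [([147.2, 171.6], 0.8)]
beaker top [([216.2, 388.7], 0.85)]
beaker wrist []
jar scene [([220.6, 197.9], 0.7), ([14
[... 383 characters left out ...]
        1.33101744e+00, -2.23416423e-01]), 'qd': array([ 2.52557957e-04, -6.62585762e-04,  7.72951675e-04, -3.49268769e-05,
       -1.15941898e-03,  8.86475790e-04]), 'tau': array([-1.67746043e-04, -4.02110767e+01, -2.52416593e+01,  6.94522820e-02,
        3.19055887e-02, -1.77841230e-05]), 'ee_pos': array([ 0.20577518, -0.48300261,  0.21253698]), 'tcp_rot': array([[ 3.91983205e-01, -9.19972373e-01,  6.05565096e-06],
       [-9.19972373e-01, -3.91983205e-01, -1.27441089e-05],
       [ 1.40979416e-05, -5.75554939e-07, -1.00000000e+00]]), 'contact_force': array([-0.23940437, -0.69626351, -0.54054453]), 'ft_torque': array([-0.02461921, -0.00513284,  0.02149623]), 'opening': 0.08768026442416472}
```

View images.

```bash
python3 - <<'E'
import cv2
a=cv2.imread('pics/scene0.png');b=cv2.imread('pics/top0.png')
cv2.imwrite('pics/scene0c.png',cv2.resize(a[110:310,130:390],None,fx=3,fy=3,interpolation=cv2.INTER_CUBIC)[:600,:780])
cv2.imwrite('pics/top0c.png',cv2.resize(b[90:290,130:390],None,fx=3,fy=3,interpolation=cv2.INTER_CUBIC))
E
```

```text
(no output)
```

View pics/scene0c.png

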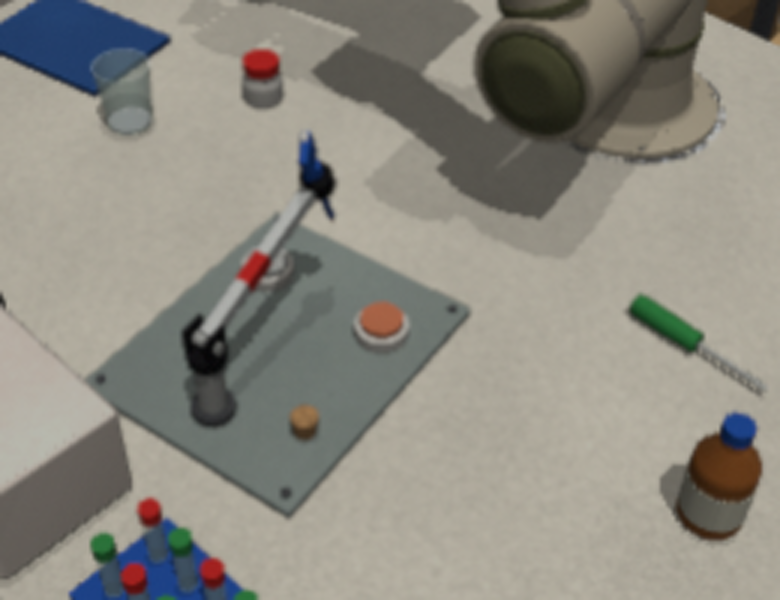

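View pics/top0c.png

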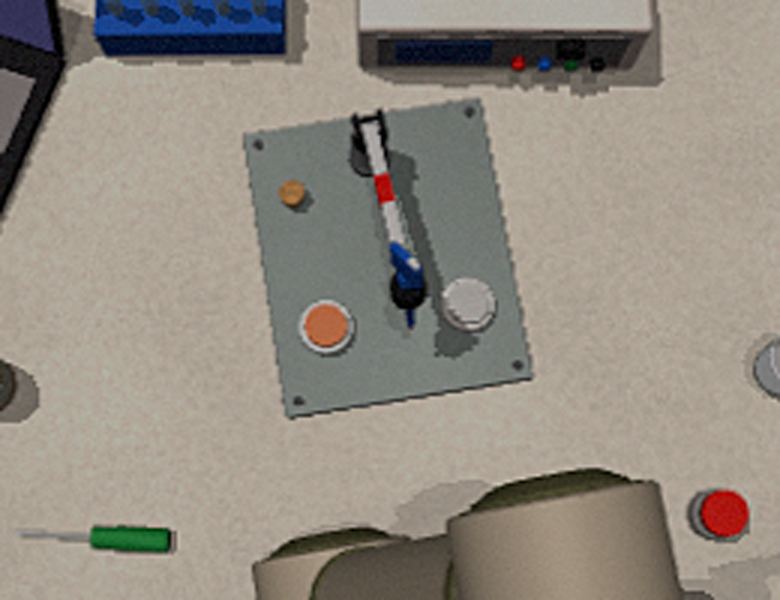

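View pics/scene0.png

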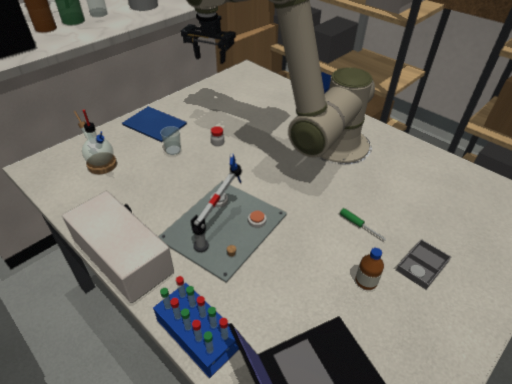

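```bash
cat > m.py <<'E'
from h import *
P={n:optics.camera(n) for n in('scene','top')}
t=P['top'];s=P['scene']
f=lambda x:np.round(x,4)
C=[atz(t,(90+y/3,130+x/3),.012) for x,y in[(245,135),(480,98),(532,380),(288,417)]]
print('corners',f(C))
for nm,z,st,ss in[('swivel',.112,(132,251.6),(222.4,198.2)),('bar',None,(154.8,261),(200.9,214.2)),('screw',None,(184.9,265.5),(165.4,232.1)),('sgrip',None,(179.2,265.3),(163.7,227.9)),('copper',.012,(201.9,239.7),(219.6,257.8)),('steel',.012,(192.4,285.2),None),('stop',.012,(158.5,227.4),(253.3,230.8)),('stand',0,(146.3,251.5),(248.1,202.2)),('reagent',0,(219.6,128.1),None),('jar',0,(260.3,363.9),None),('beaker',0,(216.2,388.7),None)]:
    if z is not None: print(nm,'z',f(atz(t,st,z)), f(atz(s,ss,z)) if ss else '')
    if ss:
        X,r=tri((t,st),(s,ss));print(nm,'tri',f(X),f(r))
for nm in['copper_sample','steel_sample']:
    r=cut_out(t,nm)
    if r:
        print(nm,r[0]['p'],r[0]['centre'],r[0]['pixels'].sum(),f(atz(t,r[0]['centre'],.03)))
E
python3 m.py
```

```text
corners [[ 0.7221  0.1491  0.012 ]
 [ 0.7635 -0.1036  0.012 ]
 [ 0.4573 -0.1519  0.012 ]
 [ 0.419   0.0996  0.012 ]]
swivel z [0.6978 0.0206 0.112 ] [0.6954 0.0157 0.112 ]
swivel tri [0.6971 0.0198 0.1162] [0.001 0.001]
bar tri [ 0.6213 -0.005   0.1279] [0.0022 0.0022]
screw tri [ 0.5243 -0.0212  0.1887] [0.0054 0.0054]
sgrip tri [ 0.538  -0.0213  0.2026] [0.0067 0.0067]
copper z [0.5037 0.0577 0.012 ] [0.5075 0.0605 0.012 ]
copper tri [0.5045 0.0578 0.0076] [0.0001 0.0001]
steel z [ 0.5338 -0.0844  0.012 ] 
stop z [0.6436 0.0975 0.012 ] [0.6543 0.0962 0.012 ]
stop tri [0.6483 0.095  0.0044] [0.0039 0.0039]
stand z [0.6875 0.0209 0.    ] [0.6939 0.0164 0.    ]
stand tri [ 0.6908  0.0182 -0.0022] [0.0037 0.0037]
reagent z [0.4489 0.4103 0.    ] 
jar z [ 0.3228 -0.3259  0.    ] 
beaker z [ 0.4599 -0.4108  0.    ] 
copper_sample 0.75 [203.7, 238.4] 256 [0.4951 0.0612 0.03  ]
steel_sample 0.67 [192.1, 285.9] 265 [ 0.5313 -0.0851  0.03  ]
```

```bash
python3 -m creep '0 0 -0.06 0 0 0; -0.06 -0.12 -0.1 0 0 0.02; -0.279 -0.565 -0.1 0 0 0.153; -0.279 -0.565 -0.1 0 0 0.153; -0.279 -0.565 -0.1 0 0 0.153; -0.279 -0.565 -0.1 0 0 0.153; -0.279 -0.565 -0.1 0 0 0.153; -0.279 -0.565 -0.1 0 0 0.153; -0.279 -0.565 -0.1 0 0 0.153; -0.279 -0.565 -0.1 0 0 0.153; -0.279 -0.565 -0.1 0 0 0.153; -0.279 -0.565 -0.1 0 0 0.153' 1 20; python3 - <<'E'
from h import *
p=optics.camera('wrist');save(p,'wrist1');s=optics.camera('scene');save(s,'scene1')
np.set_printoptions(precision=4,suppress=True)
print(p['extrinsics'])
for nm in['bar_grip','thumbscrew','screw_grip','swivel_axis','copper_sample']:
    for q,l in((p,'w'),(s,'s')):
        print(nm,l,[(np.round(r['centre'],1).tolist(),round(r['p'],2)) for r in tip_of(q,nm)[:2]])
o=bot.observe();print(o['time_s'],o['q'],o['ee_pos'])
E
```

```text
time_s: 3.8
ee_pos: [0.6175, -0.0019, 0.3114]
tcp_rot: [[0.251, -0.968, -0.001], [-0.968, -0.251, 0.001], [-0.001, 0.001, -1.0]]
contact_force: [-0.6, -0.6, -0.1]
opening: 0.0885
[[ 0.2517 -0.9678 -0.0005 -0.1574]
 [ 0.9239  0.2404 -0.2978 -0.4991]
 [ 0.2883  0.0745  0.9546 -0.6631]
 [ 0.      0.      0.      1.    ]]
bar_grip w [([165.1, 251.6], 0.73), ([255.5, 245.6], 0.73)]
bar_grip s [([201.7, 212.2], 0.62), ([281.7, 363.4], 0.51)]
thumbscrew w [([254.4, 247.5], 0.8)]
thumbscrew s [([168.4, 233.4], 0.58)]
screw_grip w [([257.1, 244.3], 0.79)]
screw_grip s [([164.7, 230.8], 0.64)]
swivel_axis w []
swivel_axis s [([222.7, 198.4], 0.62), ([254.4, 230.2], 0.37)]
copper_sample w [([200.7, 203.3], 0.91)]
copper_sample s [([220.8, 254.6], 0.49)]
4.4 [-0.1983  0.4874  0.9914  0.      1.6626  1.1232] [ 0.6161 -0.0052  0.3127]
```

View pics/wrist1.png

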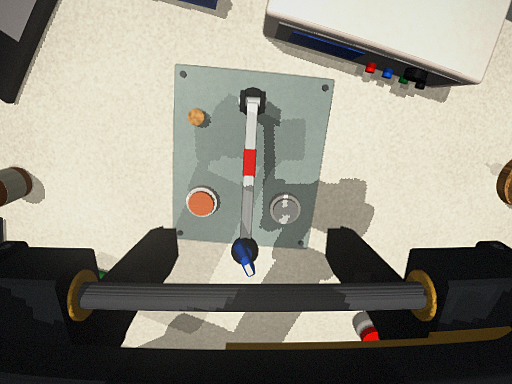

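View pics/scene1.png

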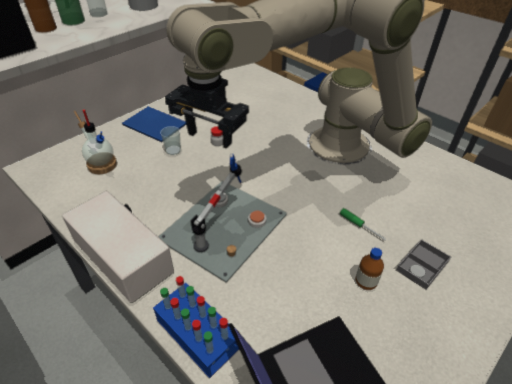

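```bash
python3 - <<'E'
from h import *
np.set_printoptions(precision=4,suppress=True)
p=optics.camera('wrist');save(p,'wrist2')
print(bot.observe()['ee_pos'], bot.observe()['tcp_rot'][:,0])
o,_=ray(p,(190,256));print('cam',o)
img=p['color'].astype(int);R,G,B=img[...,0],img[...,1],img[...,2]
def comp(m,lo,hi):
    n,l,st,c=cv2.connectedComponentsWithStats(m.astype(np.uint8));
    return [(c[i][::-1].round(1),st[i,4]) for i in range(1,n) if lo<st[i,4]<hi]
roi=np.zeros(R.shape,bool);roi[60:265,170:340]=1
print('red',comp(roi&(R>130)&(G<60)&(B<70),40,3000))
cu=comp(roi&(R>150)&(G>60)&(G<140)&(R-B>60),150,4000);print('cu',cu)
for c,a in cu: print(atz(p,c,.036))
pl=[(66,177),(80,334),(248,301),(232,174)]
# bar edges: per row, bright bar
for r in (115,125,135,145,190,200,210,220,230): print(r,[img[r,c].tolist() for c in range(236,270,3)] if r in(125,210) else '')
im=cv2.cvtColor(p['color'],cv2.COLOR_RGB2BGR)[60:275,170:345]
cv2.imwrite('pics/wrist2c.png',cv2.resize(im[:,:],None,fx=2.75,fy=2.75,interpolation=cv2.INTER_CUBIC))
E
```

```text
[ 0.6161 -0.0051  0.3127] [ 0.2468 -0.9691  0.0001]
cam [0.6903 0.0135 0.4856]
red [(array([160.4, 246.6]), np.int32(309))]
cu [(array([202.3, 198.9]), np.int32(446))]
[0.513 0.062 0.036]
115 
125 [[135, 142, 131], [136, 149, 138], [131, 141, 131], [214, 215, 206], [213, 213, 205], [211, 211, 202], [84, 91, 83], [132, 146, 132], [139, 152, 143], [80, 85, 82], [77, 81, 78], [78, 82, 79]]
135 
145 
190 
200 
210 [[134, 146, 138], [118, 118, 111], [156, 158, 155], [162, 157, 156], [170, 168, 164], [165, 176, 167], [162, 174, 160], [161, 172, 163], [164, 175, 163], [93, 102, 98], [100, 107, 99], [169, 166, 157]]
220 
230
```

View pics/wrist2c.png

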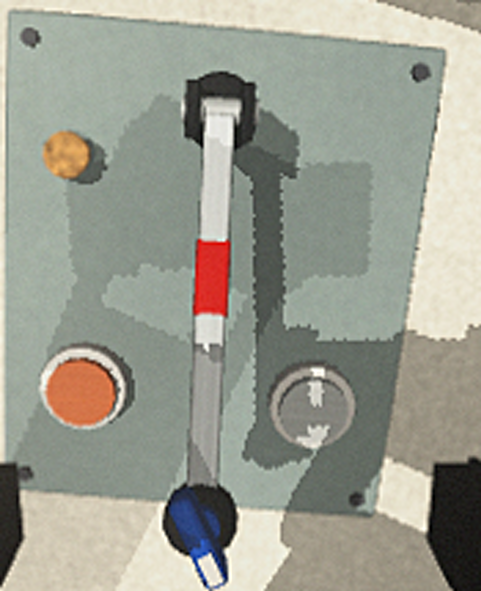

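```bash
cat > fit.py <<'E'
from h import *
from scipy.optimize import least_squares
np.set_printoptions(precision=4,suppress=True)
p=optics.camera('wrist')
def pts(v,t2=None):
    sx,sy,yaw,sw,ti,ac,as_,rc=v
    Rz=lambda a:np.array([[np.cos(a),-np.sin(a),0],[np.sin(a),np.cos(a),0],[0,0,1]])
    S=np.array([sx,sy,0]);st=lambda x,y,z:S+Rz(yaw)@[x,y,z]
    ct,s_=np.cos(ti),np.sin(ti)
    arm=lambda l,h:S+[0,0,.112]+Rz(yaw+sw)@[-(l*ct-h*s_),0,l*s_+h*ct]
    smp=lambda a:S+Rz(yaw+a)@[-.19,0,.036]
    return [st(.05,.13,.012),st(.05,-.13,.012),st(-.26,-.13,.012),st(0,0,.134),arm(.08,.009),arm(.19,.011),smp(ac),smp(as_)]
c=lambda x,y:(60+y/2.75,170+x/2.75)
obs=[c(10,10),c(446,48),c(372,516),c(220.5,107),c(211.5,277),c(200,520),(202.3,198.9),c(314,405)]
w=[1,1,1,.7,1.5,1,1.5,1]
def f(v): return np.concatenate([(np.array(proj(p,X))-o)*k for X,o,k in zip(pts(v),obs,w)]+[[(v[7]-0)*0]])
r=least_squares(f,[.694,.0165,.159,.1,.34,-.4,.4,0])
v=r.x;print('sx sy yaw sw tilt ac as',v);print(f(v)[:16].reshape(8,2))
P=pts(v);print('arm dir angle',v[2]+v[3],'cu dir',v[2]+v[5],'bar top',P[4],'cu',P[6])
E
python3 fit.py
```

```text
sx sy yaw sw tilt ac as [ 0.6974  0.0172  0.1633  0.0358  0.3111 -0.4024  0.4083  0.    ]
[[-1.3204 -1.6301]
 [-0.2835  0.7561]
 [ 0.6249  0.5414]
 [ 0.4448 -0.172 ]
 [-0.295   0.1096]
 [-0.3118 -0.0441]
 [ 0.2024 -0.0992]
 [ 1.9529  0.6043]]
arm dir angle 0.19905455895757324 cu dir -0.23908957869320085 bar top [0.6254 0.0027 0.1451] cu [0.5128 0.0622 0.036 ]
```

```bash
python3 -m creep '-0.0053 -0.0082 0.05 0 0 0.051; -0.0053 -0.0082 0.1 0 0 0.051; -0.0053 -0.0082 0.14 0 0 0.051; -0.0053 -0.0082 0.17 0 0 0.051; -0.0053 -0.0082 0.195 0 0 0.051; -0.0053 -0.0082 0.195 0 0 0.051;-0.0053 -0.0082 0.195 0 0 0.051' ; python3 -m creep '0 0 0 0 0 0;0 0 0 0 0 0;0 0 0 0 0 0;0 0 0 0 0 0;0 0 0 0 0 0;0 0 0 0 0 0' 0 30;  python3 - <<'E'
from h import *
s=optics.camera('scene');save(s,'scene3');cv2.imwrite('pics/scene3c.png',cv2.resize(s['color'][100:300,130:330,::-1],None,fx=3,fy=3))
w=optics.camera('wrist');save(w,'wrist3')
E
```

```text
time_s: 5.38
ee_pos: [0.6234, 0.0021, 0.1189]
tcp_rot: [[0.197, -0.98, 0.002], [-0.98, -0.197, -0.0], [0.001, -0.002, -1.0]]
contact_force: [0.2, 0.2, -0.1]
opening: 0.0884
time_s: 6.12
ee_pos: [0.6233, 0.0021, 0.1188]
tcp_rot: [[0.197, -0.98, 0.002], [-0.98, -0.197, -0.0], [0.001, -0.002, -1.0]]
contact_force: [-0.4, -0.2, 0.3]
opening: 0.0299
```

View pics/scene3c.png

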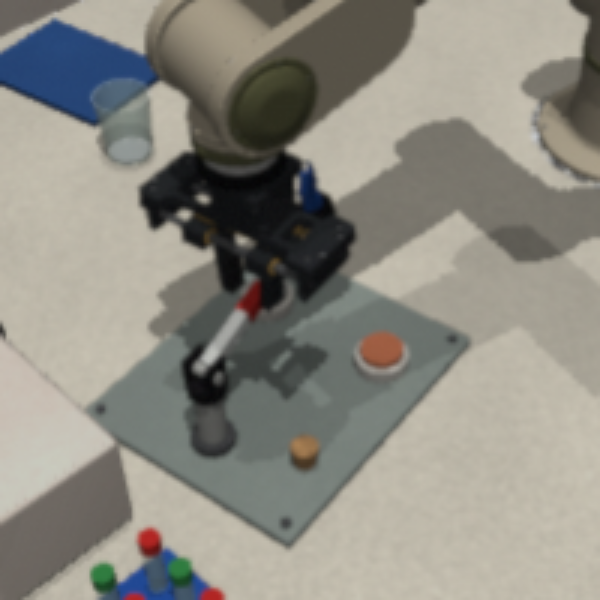

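View pics/wrist3.png

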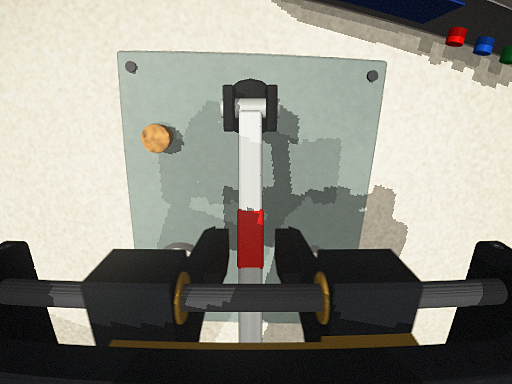

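```bash
python3 -m creep '0 0 0 0 0 0;0 0 0 0 0 0;0 0 0 0 0 0;0 0 0 0 0 0' 0 30;python3 -c "
from bench import bot
o=bot.observe();print(o['q'],o['opening'],o['contact_force'],o['ee_pos'],o['tcp_rot'])"
```

```text
time_s: 6.72
ee_pos: [0.6233, 0.0023, 0.1188]
tcp_rot: [[0.197, -0.98, 0.002], [-0.98, -0.197, -0.0], [0.0, -0.002, -1.0]]
contact_force: [0.1, 2.0, 0.4]
opening: 0.0125
[-1.84189932e-01  6.06137044e-01  1.30403044e+00  2.54751837e-04
  1.22982641e+00  1.18781376e+00] 0.012537651704605258 [0.07546776 1.9779117  0.43745536] [0.62327849 0.00225027 0.11883742] [[ 1.97402256e-01 -9.80321243e-01  1.61570074e-03]
 [-9.80322502e-01 -1.97402604e-01 -5.67906107e-05]
 [ 3.74616575e-04 -1.57269720e-03 -9.99998693e-01]]
```

```bash
python3 -m creep '-0.0055 -0.0002 0 0 0 0.073; -0.011 -0.0008 0 0 0 0.146; -0.0164 -0.0018 0 0 0 0.219; -0.0218 -0.0032 0 0 0 0.292; -0.027 -0.005 0 0 0 0.365; -0.0321 -0.0071 0 0 0 0.438; -0.0321 -0.0071 0 0 0 0.438; -0.0321 -0.0071 0 0 0 0.438; -0.0321 -0.0071 0 0 0 0.438'; python3 - <<'E'
from h import *
w=optics.camera('wrist');save(w,'wrist4')
s=optics.camera('scene');cv2.imwrite('pics/scene4c.png',cv2.resize(s['color'][100:300,130:330,::-1],None,fx=3,fy=3))
E
```

```text
time_s: 7.85
ee_pos: [0.6237, 0.035, 0.1188]
tcp_rot: [[-0.236, -0.972, 0.001], [-0.972, 0.236, -0.0], [-0.0, -0.001, -1.0]]
contact_force: [-5.1, -0.6, 2.8]
opening: 0.0125
```

View pics/scene4c.png

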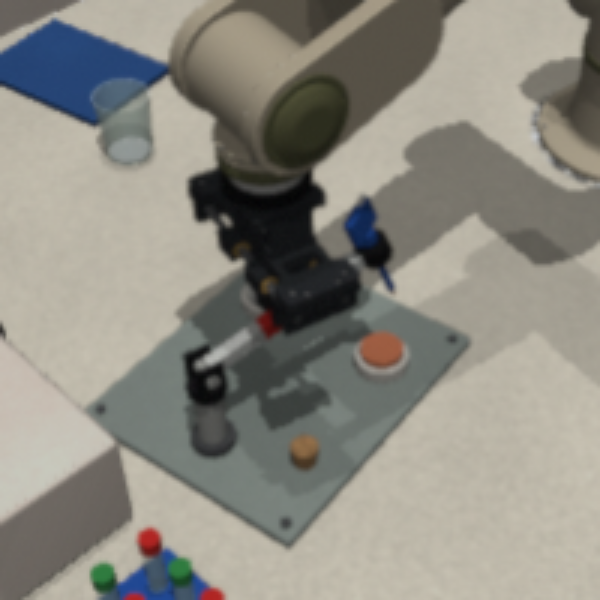

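View pics/wrist4.png

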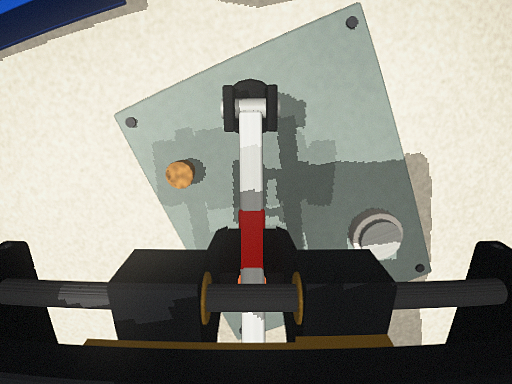

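```bash
python3 -m creep '0 0.001 0.004 0 0 0; 0 0.0017 0.008 0 0 0; 0 0.0023 0.012 0 0 0; 0 0.0029 0.016 0 0 0; 0 0.0034 0.02 0 0 0; 0 0.0038 0.024 0 0 0; 0 0.0038 0.026 0 0 0; 0 0.0038 0.026 0 0 0;0 0.0038 0.026 0 0 0' 0 45
```

```text
time_s: 9.07
ee_pos: [0.6192, 0.0361, 0.0933]
tcp_rot: [[-0.236, -0.972, -0.001], [-0.972, 0.236, 0.0], [0.0, 0.001, -1.0]]
contact_force: [-10.4, 1.3, 8.5]
opening: 0.0124
```

```bash
python3 -m creep '0 0 0.0015 0 0 0; 0 0 0.003 0 0 0; 0 0 0.003 0 0 0; 0 0 0.003 0 0 0'
```

```text
time_s: 9.57
ee_pos: [0.6189, 0.0361, 0.0913]
tcp_rot: [[-0.236, -0.972, -0.001], [-0.972, 0.236, -0.0], [0.0, 0.001, -1.0]]
contact_force: [-10.1, 0.4, 9.7]
opening: 0.0126
```

```bash
python3 -m creep '0 0 0.002 0 0 0; 0 0 0.004 0 0 0; 0 0 0.004 0 0 0; 0 0 0.004 0 0 0';  python3 - <<'E'
from h import *
w=optics.camera('wrist');save(w,'wrist5')
s=optics.camera('scene');cv2.imwrite('pics/scene5c.png',cv2.resize(s['color'][100:300,130:330,::-1],None,fx=3,fy=3))
print(bot.observe()['ft_torque'])
E
```

```text
time_s: 10.07
ee_pos: [0.6191, 0.0361, 0.0897]
tcp_rot: [[-0.235, -0.972, 0.0], [-0.972, 0.235, -0.001], [0.0, -0.001, -1.0]]
contact_force: [-11.9, -0.2, 19.9]
opening: 0.0124
[0.05881341 1.83319902 0.06516093]
```

View pics/scene5c.png

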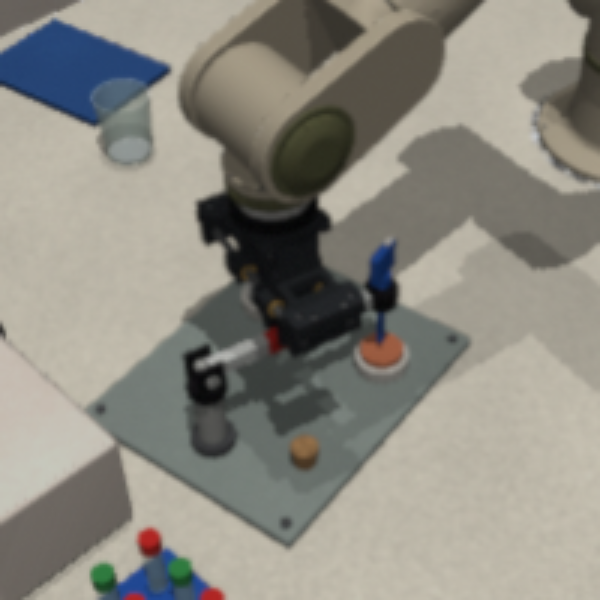

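View pics/wrist5.png

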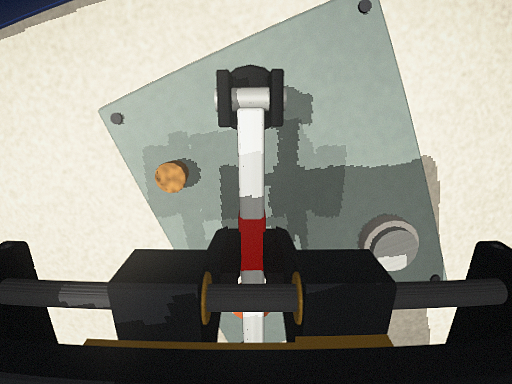

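```bash
python3 -m creep '0 0 0.0015 0 0 0; 0 0 0.003 0 0 0; 0 0 0.003 0 0 0'; python3 -m creep '0 0 0 0 0 0; 0 0 0 0 0 0; 0 0 0 0 0 0; 0 0 -0.01 0 0 0; 0 0 -0.05 0 0 0; 0 0 -0.11 0 0 0; 0 0 -0.17 0 0 0; 0 0 -0.2 0 0 0; 0 0.06 -0.2 0 0 0; 0 0.11 -0.2 0 0 0; 0 0.11 -0.2 0 0 0; 0 0.11 -0.2 0 0 0' 1 20;  python3 - <<'E'
from h import *
np.set_printoptions(precision=4,suppress=True)
w=optics.camera('wrist');save(w,'wrist6')
s=optics.camera('scene');cv2.imwrite('pics/scene6c.png',cv2.resize(s['color'][100:300,130:330,::-1],None,fx=3,fy=3))
import pickle;pickle.dump((w,s),open('v6.pkl','wb'))
o=bot.observe();print(o['time_s'],o['q'],o['ee_pos'],o['tcp_rot'])
E
```

```text
time_s: 10.55
ee_pos: [0.6191, 0.0362, 0.0895]
tcp_rot: [[-0.234, -0.972, 0.002], [-0.972, 0.234, -0.001], [0.001, -0.002, -1.0]]
contact_force: [-13.3, -0.1, 20.3]
opening: 0.0127
time_s: 12.05
ee_pos: [0.5125, 0.062, 0.29]
tcp_rot: [[-0.234, -0.972, 0.003], [-0.972, 0.234, -0.001], [0.0, -0.003, -1.0]]
contact_force: [0.3, -0.2, -0.0]
opening: 0.0881
12.15 [-0.1067  0.2493  1.3825 -0.0008  1.5075  1.7011] [0.5128 0.0618 0.2894] [[-0.2348 -0.9721  0.0021]
 [-0.9721  0.2348 -0.001 ]
 [ 0.0005 -0.0023 -1.    ]]
```

View pics/scene6c.png

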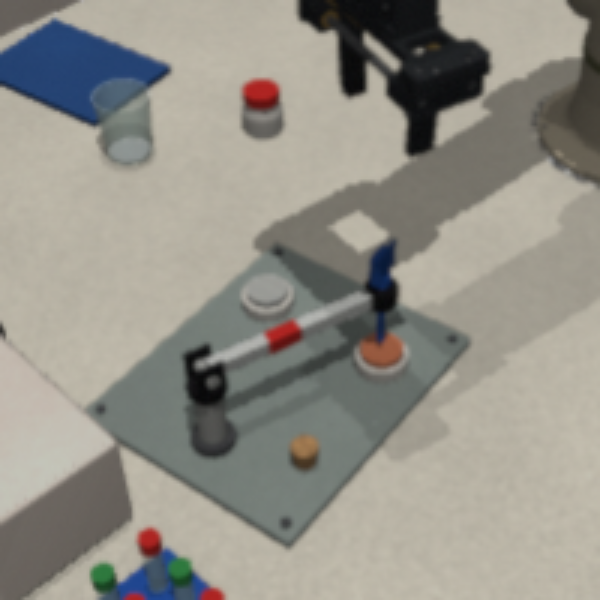

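View pics/wrist6.png

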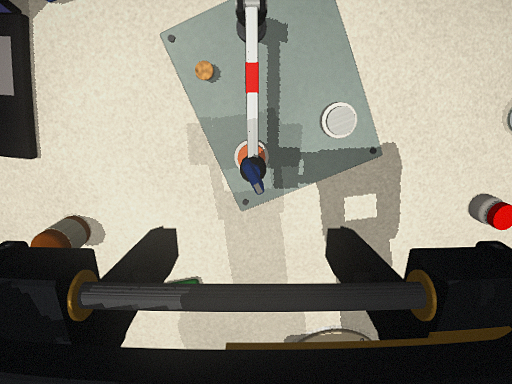

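```bash
python3 - <<'E'
from h import *
import pickle
w,s=pickle.load(open('v6.pkl','rb'))
S=np.array([.6974,.0172,0])
def arm(phi,ti,l,h,lat=0):
    c,s_=np.cos(ti),np.sin(ti);r=l*c-h*s_
    return S+[-r*np.cos(phi)-lat*np.sin(phi),-r*np.sin(phi)+lat*np.cos(phi),.112+l*s_+h*c]
for nm,p,(r0,c0,n,f) in (('w',w,(0,170,220,2.7)),('s',s,(180,190,70,8))):
    im=cv2.resize(p['color'][r0:r0+n,c0:c0+n,::-1],None,fx=f,fy=f,interpolation=cv2.INTER_CUBIC)
    def d(X,col):
        r,c=proj(p,X);cv2.circle(im,(int((c-c0+.5)*f),int((r-r0+.5)*f)),3,col,-1)
    phi=-.239
    for l in(.04,.062,.098,.15): 
        for lat in(-.007,.007): d(arm(phi,0,l,.009,lat),(0,255,0))
    d(arm(phi,0,.19,.014),(255,0,255));d(arm(phi,0,.19,.059),(255,255,0))
    for a in np.arange(0,6.28,.4): d(S+[-.19*np.cos(phi)+.022*np.cos(a),-.19*np.sin(phi)+.022*np.sin(a),.036],(255,255,255))
    cv2.imwrite('pics/ov_'+nm+'.png',im)
    if nm=='w':
        z=cv2.resize(p['color'][135:205,220:290,::-1],None,fx=8,fy=8,interpolation=cv2.INTER_CUBIC);cv2.imwrite('pics/wing.png',z)
E
```

```text
(no output)
```

View pics/ov_w.png

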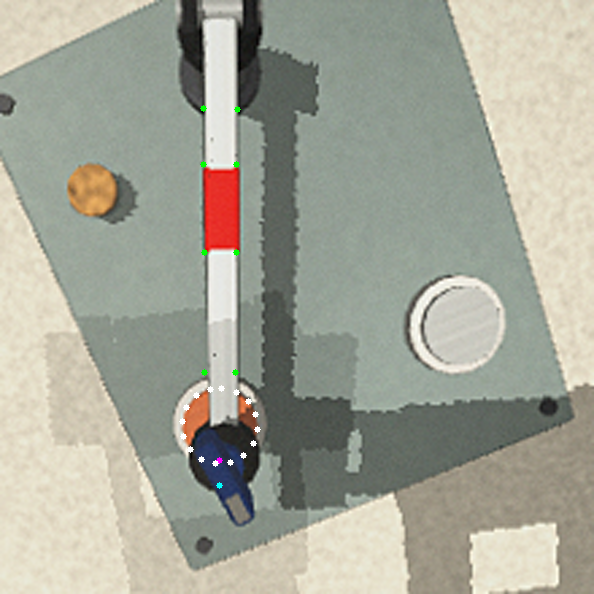

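View pics/ov_s.png

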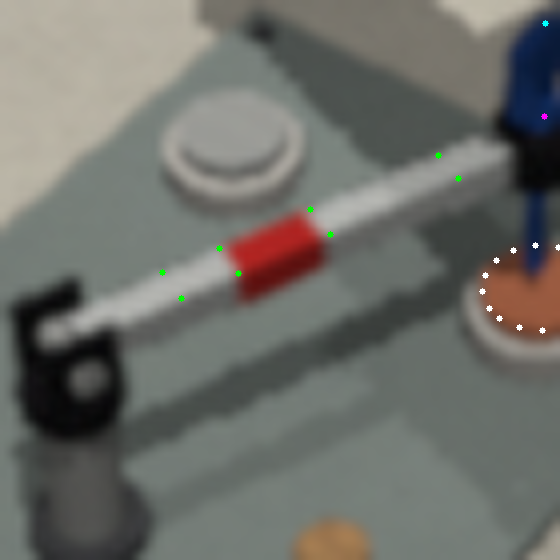

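View pics/wing.png

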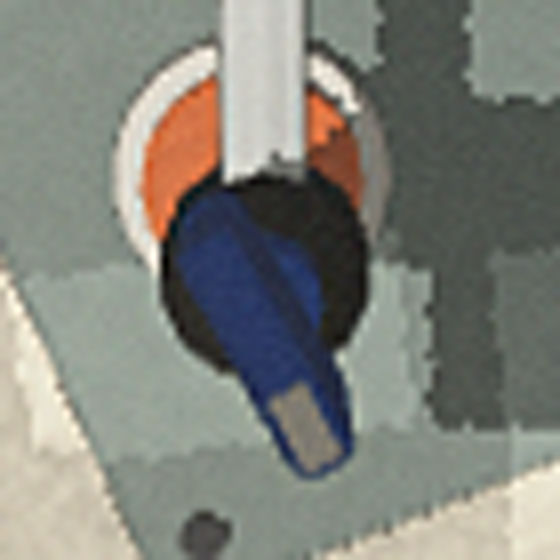

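```bash
python3 - <<'E'
from h import *
import pickle
np.set_printoptions(precision=4,suppress=True)
w,s=pickle.load(open('v6.pkl','rb'))
q=lambda x,y:(135+(y+.5)/8-.5,220+(x+.5)/8-.5)
S=np.array([.6974,.0172])
B=atz(w,q(264.5,275),.123);d=B[:2]-S;print('boss',B,np.hypot(*d),'phi',np.arctan2(-d[1],-d[0]))
for y in(20,80,140): 
    b=atz(w,q(264,y),.121);d=b[:2]-S;print('bar',b,np.arctan2(-d[1],-d[0]))
# copper ellipse by left edge and overall
D=atz(w,q(252,185),.036);d=D[:2]-S;print('cu?',D,np.hypot(*d),np.arctan2(-d[1],-d[0]))
img=w['color'].astype(int);R,G,Bl=img[...,0],img[...,1],img[...,2]
m=((R>110)&(R-Bl>50)&(R-G>30)).astype(np.uint8);m[:,:225]=0;m[:,275:]=0;m[:140]=0;m[175:]=0
ys,xs=np.nonzero(m);print('cu cols',xs.min(),xs.max(),ys.min(),ys.max())
# fit circle centre on z=.036 : world points of mask boundary; robust: min enclosing circle
pts=np.array([atz(w,(y,x),.036)[:2] for y,x in zip(ys,xs)],np.float32);c,r=cv2.minEnclosingCircle(pts);print('cu circ',c,r,np.arctan2(-(c[1]-S[1]),-(c[0]-S[0])))
M=atz(w,q(310,428),.171);A=B[:2]
print('mark dir',np.degrees(np.arctan2(*(M[:2]-A)[::-1])),np.hypot(*(M[:2]-A)))
for a,b in[((185,265),(290,470)),((238,200),(348,400)),((275,405),(300,465)),((312,385),(345,445))]:
    X,Y=atz(w,q(*a),.171),atz(w,q(*b),.171);print('edge',np.degrees(np.arctan2(*(Y-X)[:2][::-1])))
print('outward',np.degrees(np.pi-.239))
E
```

```text
boss [0.5131 0.0598 0.123 ] 0.18914505780352547 phi -0.22706437142324798
bar [0.5516 0.0506 0.121 ] -0.2254646354710076
bar [0.5426 0.0528 0.121 ] -0.226010315397127
bar [0.5336 0.055  0.121 ] -0.22650193933186355
cu? [0.5124 0.062  0.036 ] 0.19035553233478225 -0.23769409286194557
cu cols 237 264 144 164
cu circ (0.5132131576538086, 0.06251255422830582) 0.021952474489808083 -0.2412236930250285
mark dir -164.63412691290415 0.012539156076428607
edge -167.27532399860544
edge -165.08206417497567
edge -171.54066054930462
edge -165.22628121666625
outward 166.30630869637332
```

```bash
python3 - <<'E'
from h import *
import pickle
w,s=pickle.load(open('v6.pkl','rb'))
r0,c0,n,f=185,235,50,12
im=cv2.resize(s['color'][r0:r0+n,c0:c0+n,::-1],None,fx=f,fy=f,interpolation=cv2.INTER_CUBIC)
cv2.imwrite('pics/sc6.png',im)
t=optics.camera('top');save(t,'top6')
S=np.array([.6974,.0172,0])
im=cv2.resize(t['color'][120:220,200:300,::-1],None,fx=6,fy=6,interpolation=cv2.INTER_CUBIC);cv2.imwrite('pics/tp6.png',im)
E
```

View pics/sc6.png

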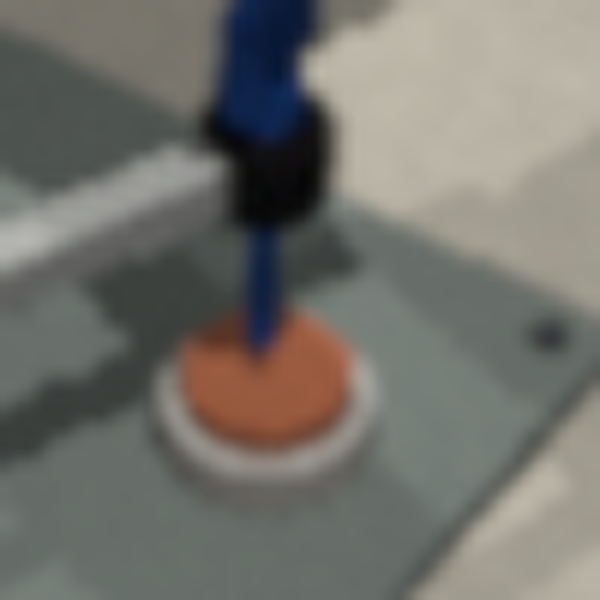

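View pics/tp6.png

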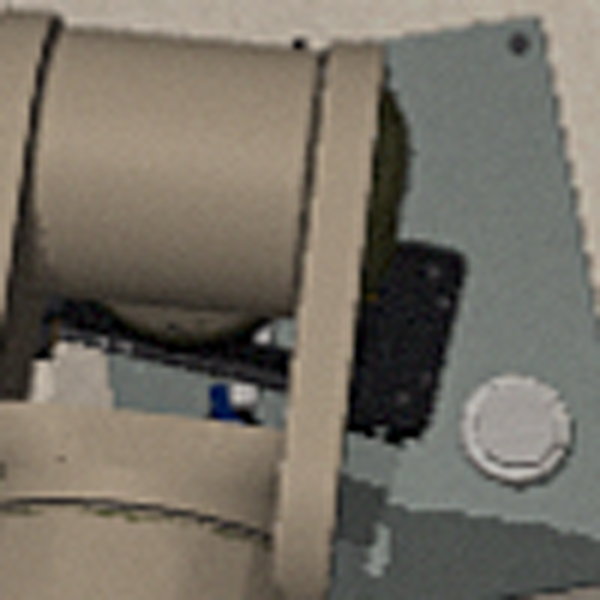

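```bash
python3 -m creep '0.0019 -0.0008 0 0 0 -0.18; 0.0019 -0.0008 0.02 0 0 -0.36; 0.0019 -0.0008 0.06 0 0 -0.49; 0.0019 -0.0008 0.1 0 0 -0.49; 0.0019 -0.0008 0.13 0 0 -0.49; 0.0019 -0.0008 0.149 0 0 -0.49; 0.0019 -0.0008 0.149 0 0 -0.49' 1 20; python3 - <<'E'
from h import *
np.set_printoptions(precision=4,suppress=True)
w=optics.camera('wrist');save(w,'wrist7')
s=optics.camera('scene');cv2.imwrite('pics/scene7c.png',cv2.resize(s['color'][140:260,180:300,::-1],None,fx=5,fy=5,interpolation=cv2.INTER_CUBIC))
o=bot.observe();print(o['time_s'],o['q'],o['ee_pos'],o['tcp_rot'][:,0])
E
```

```text
time_s: 13.08
ee_pos: [0.5132, 0.0594, 0.1389]
tcp_rot: [[0.25, -0.968, -0.001], [-0.968, -0.25, -0.001], [0.0, 0.001, -1.0]]
contact_force: [-0.3, -0.7, -0.0]
opening: 0.0883
13.175 [-0.1111  0.3633  1.6248 -0.0008  1.1509  1.2072] [0.514  0.0595 0.1407] [ 0.2502 -0.9682  0.0016]
```

View pics/scene7c.png

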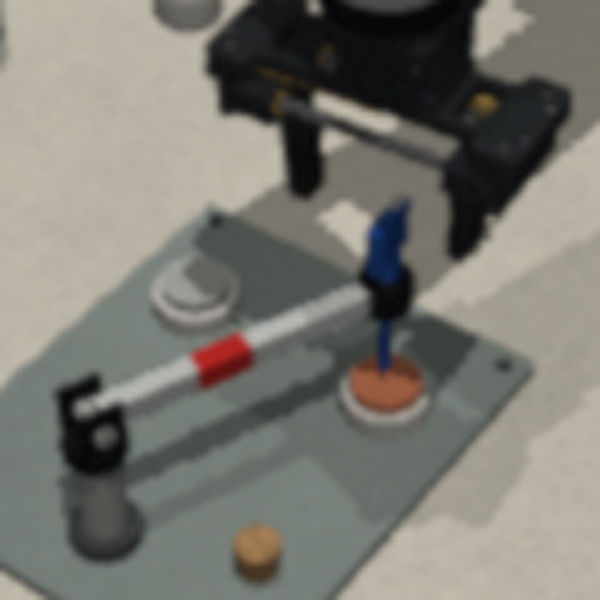

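View pics/wrist7.png

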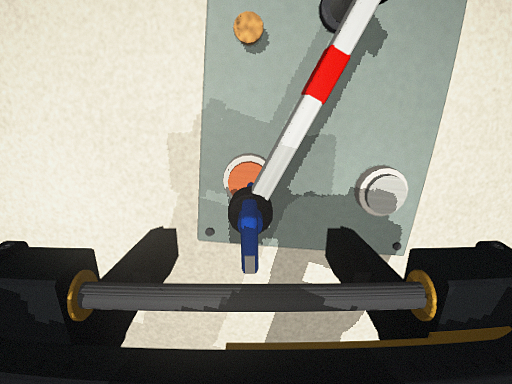

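```bash
python3 - <<'E'
from h import *
np.set_printoptions(precision=4,suppress=True)
w=optics.camera('wrist');o=bot.observe();e=o['ee_pos'];R=o['tcp_rot']
im=w['color'][:,:,::-1].copy()
f=4;im=cv2.resize(im[170:300,180:330],None,fx=f,fy=f,interpolation=cv2.INTER_CUBIC)
for dy in(-.019,0,.019):
  for dx in(-.005,.005):
    X=e+R[:,0]*dx+R[:,1]*dy;X[2]=.171;r,c=proj(w,X);cv2.circle(im,(int((c-180+.5)*f),int((r-170+.5)*f)),3,(0,255,0),-1)
for a in np.arange(0,6.28,.4):
  X=np.array([e[0]+.017*np.cos(a),e[1]+.017*np.sin(a),.123]);r,c=proj(w,X);cv2.circle(im,(int((c-180+.5)*f),int((r-170+.5)*f)),2,(255,255,255),-1)
cv2.imwrite('pics/w7c.png',im)
E
```

```text
(no output)
```

View pics/w7c.png

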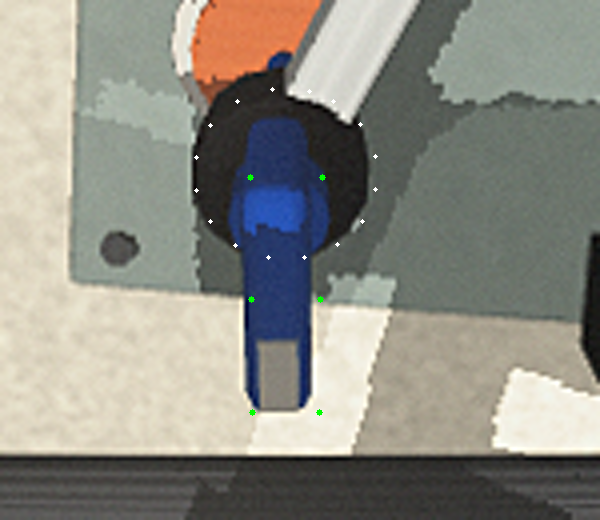

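```bash
python3 -m creep '-0.001 0 0 0 0 0;-0.001 0 0 0 0 0;-0.001 0 0 0 0 0;-0.001 0 0 0 0 0;-0.001 0 0 0 0 0;-0.001 0 0 0 0 0;-0.001 0 0 0 0 0;-0.001 0 0 0 0 0;-0.001 0 0 0 0 0;-0.001 0 0 0 0 0' 0 25; python3 - <<'E'
from h import *
np.set_printoptions(precision=4,suppress=True)
w=optics.camera('wrist');save(w,'wrist8')
o=bot.observe();print(o['time_s'],o['q'],o['ee_pos'],o['tcp_rot'][:,0],o['contact_force'],o['ft_torque'],o['opening'])
E
```

```text
time_s: 14.48
ee_pos: [0.5137, 0.0606, 0.1409]
tcp_rot: [[0.25, -0.968, 0.003], [-0.968, -0.25, -0.001], [0.002, -0.003, -1.0]]
contact_force: [-1.7, 2.4, -0.0]
opening: 0.0084
14.525 [-0.1091  0.3624  1.6254 -0.0007  1.1509  1.209 ] [0.5137 0.0606 0.1409] [ 0.2503 -0.9682  0.0016] [-0.8144  1.9629  0.9183] [0.3047 0.1567 0.0152] 0.00835065247686653
```

View pics/wrist8.png

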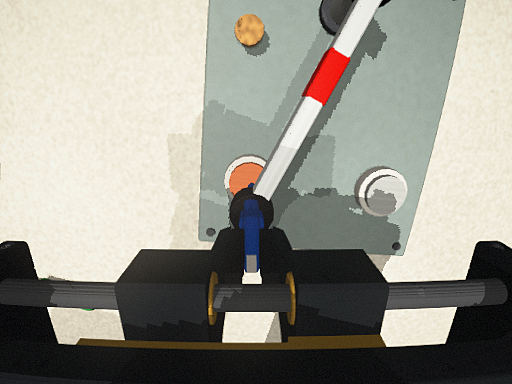

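```bash
python3 -m creep '-0.0012 -0.0005 0 0 0 0.006;-0.0024 -0.001 0 0 0 0.012;-0.0024 -0.001 0 0 0 0.012;-0.0024 -0.001 0 0 0 0.012' 0 25; python3 - <<'E'
from h import *
np.set_printoptions(precision=4,suppress=True)
w=optics.camera('wrist')
import pickle;pickle.dump(w,open('v9.pkl','wb'))
img=w['color'].astype(int);R,G,B=img[...,0],img[...,1],img[...,2]
m=((R>110)&(R-B>50)&(R-G>30));m[:150]=0;m[200:]=0;m[:,:215]=0;m[:,285:]=0
ys,xs=np.nonzero(m);pts=np.array([atz(w,(y,x),.036)[:2] for y,x in zip(ys,xs)],np.float32);c,r=cv2.minEnclosingCircle(pts);print('cu',c,r)
S=np.array([.6974,.0172]);print(np.arctan2(-(c[1]-S[1]),-(c[0]-S[0])))
im=cv2.resize(w['color'][0:240,190:410,::-1],None,fx=2.5,fy=2.5,interpolation=cv2.INTER_CUBIC);
f=2.5
def d(X,col):
    r,c=proj(w,X);cv2.circle(im,(int((c-190+.5)*f),int((r+.5)*f)),2,col,-1)
for phi,col in((-.2265,(0,255,0)),(-.24,(255,0,255))):
  for l in(.06,.1,.14,.165):
    d(np.array([S[0]-l*np.cos(phi),S[1]-l*np.sin(phi),.121]),col)
cv2.imwrite('pics/w9c.png',im)
o=bot.observe();print(o['ee_pos'],o['contact_force'])
E
```

```text
time_s: 15.02
ee_pos: [0.5142, 0.063, 0.141]
tcp_rot: [[0.239, -0.971, 0.003], [-0.971, -0.239, -0.001], [0.002, -0.003, -1.0]]
contact_force: [-0.2, -0.8, -0.1]
opening: 0.0088
cu (0.515806257724762, 0.0668448954820633) 0.02122228406369686
-0.26686357684537027
[0.5141 0.0631 0.141 ] [-0.0945 -1.4534  0.3337]
```

View pics/w9c.png

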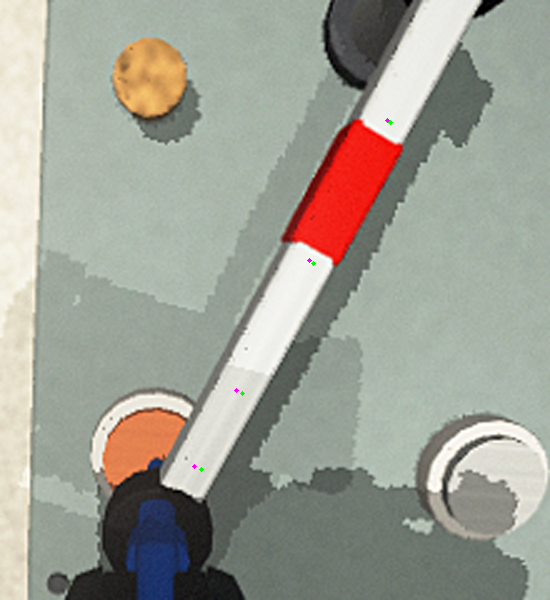

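```bash
python3 - <<'E'
from h import *
import pickle
from scipy.optimize import least_squares
w=pickle.load(open('v9.pkl','rb'))
q=lambda x,y:((y+.5)/2.5-.5,190+(x+.5)/2.5-.5)
# left/top arc of disc read from crop
img=w['color'].astype(int);R,G,B=img[...,0],img[...,1],img[...,2]
m=((R>110)&(R-B>50)&(R-G>30)).astype(np.uint8);m[:150]=0;m[200:]=0;m[:,:215]=0;m[:,285:]=0
P=[]
for r in range(166,187):
    xs=np.nonzero(m[r])[0]
    if len(xs): P.append((r,xs.min()-.5))
for c in range(236,262):
    ys=np.nonzero(m[:,c])[0]
    if len(ys): P.append((ys.min()-.5,c))
X=np.array([atz(w,p,.036)[:2] for p in P])
for rad in(.022,):
    f=lambda v:np.hypot(*(X-v).T)-rad
    s=least_squares(f,[.513,.063],loss='soft_l1',f_scale=.0005);print(s.x,np.abs(f(s.x)).mean(), len(X))
S=np.array([.6974,.0172]);d=s.x-S;print(np.hypot(*d),np.arctan2(-d[1],-d[0]))
E
```

```text
[0.51337181 0.06216143] 0.0002780109222782729 47
0.18944103474298507 -0.2396239443887001
```

```bash
python3 -m creep '0 0 0 0 0 0.12;0 0 0 0 0 0.24;0 0 0 0 0 0.36;0 0 0 0 0 0.48;0 0 0 0 0 0.6;0 0 0 0 0 0.72;0 0 0 0 0 0.84;0 0 0 0 0 0.95;0 0 0 0 0 1.05;0 0 0 0 0 1.12;0 0 0 0 0 1.15;0 0 0 0 0 1.15' 0 25; cat >st.py <<'E'
from bench import bot
import numpy as np
np.set_printoptions(precision=4,suppress=True)
o=bot.observe();R=o['tcp_rot'];print(o['time_s'],o['q'][[0,5]],'xang',np.degrees(np.arctan2(R[1,0],R[0,0])),o['ee_pos'],o['contact_force'],o['ft_torque'],o['opening'])
E
python3 st.py
```

```text
time_s: 16.58
ee_pos: [0.514, 0.063, 0.141]
tcp_rot: [[-0.788, -0.615, 0.003], [-0.615, 0.788, -0.001], [-0.002, -0.003, -1.0]]
contact_force: [-1.7, -1.2, 0.3]
opening: 0.0085
16.575 [-0.1041  2.3754] xang -142.04442968190142 [0.514 0.063 0.141] [-1.6699 -1.1739  0.3219] [-0.0723  0.1481  0.0103] 0.008476357826714232
```

```bash
python3 -m creep '0 0 0 0 0 0.04;0 0 0 0 0 0.08;0 0 0 0 0 0.08' ; python3 st.py;python3 -m creep '0 0 0 0 0 0.025;0 0 0 0 0 0.05;0 0 0 0 0 0.05' ; python3 st.py
```

```text
time_s: 16.95
ee_pos: [0.514, 0.0631, 0.141]
tcp_rot: [[-0.834, -0.551, 0.003], [-0.551, 0.834, -0.001], [-0.002, -0.002, -1.0]]
contact_force: [-1.7, -0.8, 0.7]
opening: 0.0085
16.95 [-0.104   2.4543] xang -146.56020661804206 [0.514  0.0631 0.141 ] [-1.7314 -0.7987  0.7449] [-0.0305  0.1688  0.0451] 0.00852641008652658
time_s: 17.32
ee_pos: [0.5139, 0.0631, 0.1409]
tcp_rot: [[-0.861, -0.509, 0.002], [-0.509, 0.861, -0.001], [-0.002, -0.002, -1.0]]
contact_force: [-2.0, -1.3, 0.1]
opening: 0.0087
17.325 [-0.104   2.5045] xang -149.43473372097944 [0.5139 0.0631 0.1409] [-2.0062 -1.2959  0.1439] [-0.0289  0.2335  0.0151] 0.008733333760874921
```

```bash
python3 -m creep '0 0 0 0 0 0.03;0 0 0 0 0 0.05;0 0 0 0 0 0.05' ; python3 st.py
```

```text
time_s: 17.7
ee_pos: [0.5139, 0.0632, 0.1409]
tcp_rot: [[-0.885, -0.465, 0.002], [-0.465, 0.885, -0.001], [-0.002, -0.002, -1.0]]
contact_force: [-1.1, 0.3, 0.4]
opening: 0.0087
17.7 [-0.1039  2.5546] xang -152.30446133597013 [0.5139 0.0632 0.1409] [-1.1282  0.2579  0.3887] [0.0534 0.2071 0.1577] 0.008731991533484244
```

```bash
python3 -m creep '0 0 0 0 0 0.03;0 0 0 0 0 0.04;0 0 0 0 0 0.04' ; python3 st.py; python3 -c "
from h import *
w=optics.camera('wrist');save(w,'wrist10')"
```

```text
time_s: 18.08
ee_pos: [0.5139, 0.0632, 0.1409]
tcp_rot: [[-0.903, -0.429, 0.002], [-0.429, 0.903, -0.001], [-0.002, -0.002, -1.0]]
contact_force: [-1.3, 0.4, 1.0]
opening: 0.0084
18.075 [-0.1038  2.5946] xang -154.5948935588083 [0.5139 0.0632 0.1409] [-1.2509  0.3647  0.9582] [0.1409 0.1983 0.2383] 0.008365347231547436
```

View pics/wrist10.png

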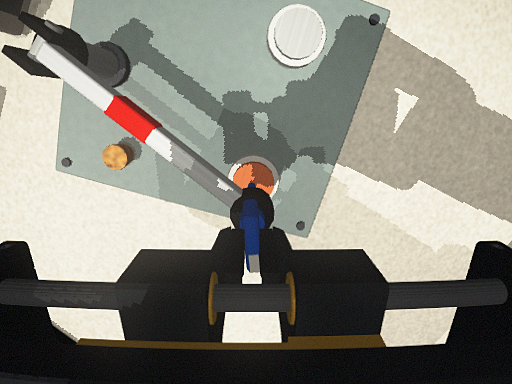

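```bash
python3 -m creep '0 0 0 0 0 -0.1;0 0 0 0 0 -0.25;0 0 0 0 0 -0.41;0 0 0 0 0 -0.57;0 0 0 0 0 -0.73;0 0 0 0 0 -0.89;0 0 0 0 0 -1.05;0 0 0 0 0 -1.21;0 0 0 0 0 -1.37;0 0 0 0 0 -1.53;0 0 0 0 0 -1.65;0 0 0 0 0 -1.68'; python3 -m creep '0 0 0 0 0 0;0 0 0 0 0 0'; python3 st.py; python3 - <<'E'
from h import *
import pickle
w=optics.camera('wrist');save(w,'wrist11');pickle.dump(w,open('v11.pkl','wb'))
s=optics.camera('scene');cv2.imwrite('pics/scene11c.png',cv2.resize(s['color'][140:260,180:300,::-1],None,fx=5,fy=5,interpolation=cv2.INTER_CUBIC))
cv2.imwrite('pics/w11c.png',cv2.resize(w['color'][100:285,180:330,::-1],None,fx=3.2,fy=3.2,interpolation=cv2.INTER_CUBIC))
E
```

```text
time_s: 19.62
ee_pos: [0.514, 0.0634, 0.1409]
tcp_rot: [[0.525, -0.851, 0.003], [-0.851, -0.525, -0.0], [0.002, -0.002, -1.0]]
contact_force: [-1.0, 1.2, 0.9]
opening: 0.0087
time_s: 19.88
ee_pos: [0.514, 0.0634, 0.1409]
tcp_rot: [[0.524, -0.852, 0.003], [-0.852, -0.524, -0.0], [0.002, -0.002, -1.0]]
contact_force: [-1.0, 1.7, -0.5]
opening: 0.0087
19.875 [-0.1037  0.9157] xang -58.407847846894185 [0.514  0.0634 0.1409] [-0.9916  1.6538 -0.4652] [ 0.2084  0.1198 -0.0165] 0.008655996667391638
```

View pics/w11c.png

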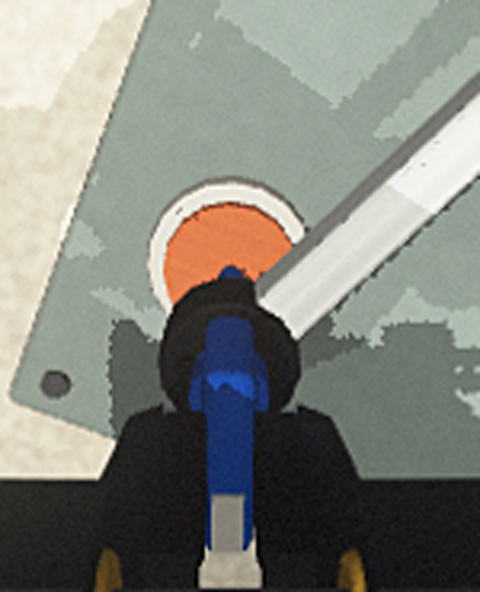

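View pics/scene11c.png

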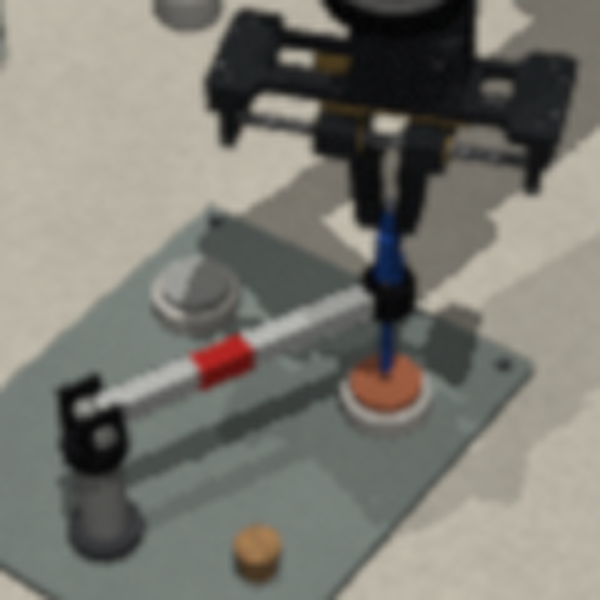

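View pics/wrist11.png

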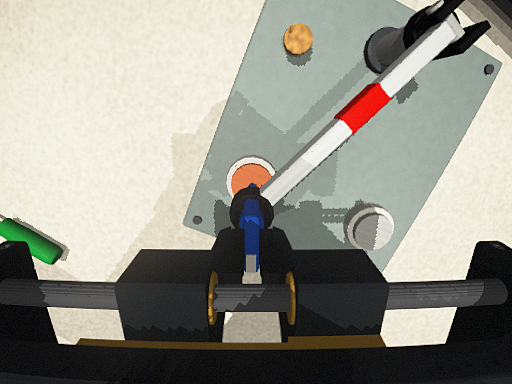

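```bash
python3 - <<'E'
from h import *
import pickle
w=pickle.load(open('v11.pkl','rb'))
q=lambda x,y:(100+(y+.5)/3.2-.5,180+(x+.5)/3.2-.5)
ang=lambda a,b,z:np.degrees(np.arctan2(*(atz(w,q(*b),z)-atz(w,q(*a),z))[:2][::-1]))
print('mark',ang((211,495),(211,550),.171),ang((243,495),(243,550),.171),'wing centre',ang((230.5,385),(228.5,548),.171))
# bar in full img: edges of top face, right edge & centre
im=w['color'];z=cv2.resize(im[40:215,255:405,::-1],None,fx=3.4,fy=3.4,interpolation=cv2.INTER_CUBIC)
S=np.array([.6974,.0172])
for phi,col in((-.2265,(0,255,0)),(-.239,(255,0,255))):
  for l in(.06,.09,.12,.15):
   for e in(-.007,.007):
    X=np.array([S[0]-l*np.cos(phi)-e*np.sin(phi),S[1]-l*np.sin(phi)+e*np.cos(phi),.121]);r,c=proj(w,X);cv2.circle(z,(int((c-255+.5)*3.4),int((r-40+.5)*3.4)),2,col,-1)
cv2.imwrite('pics/bar11.png',z)
E
```

```text
mark -148.77145492472852 -148.0902402963237 wing centre -149.00502654331262
```

View pics/bar11.png

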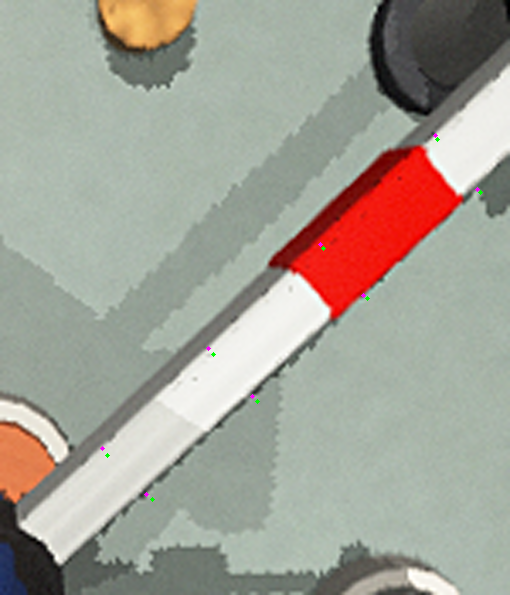

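```bash
python3 st.py; python3 -c "
from bench import bot
print(bot.finish_job())"
```

```text
19.975 [-0.1038  0.9152] xang -58.37966326865131 [0.514  0.0634 0.1409] [-0.5892  0.6444  0.4558] [ 0.2386  0.1219 -0.0439] 0.008993034411751427
the job is handed in; nothing more can be done
None
```

The job is handed in at about 20 s: the probe arm is over the copper sample and level, and the thumbscrew has been seated and backed off a quarter turn. The gripper is still holding it with the last set grip of 25 N.

- **Swing:** I held the raised arm by the red sleeve and swung it to the copper side before tipping it.
- **Tip:** I pressed the arm down until it stopped moving and the push rose to about 20 N. In the scene view afterwards the bar looked level.
- **Correction after tipping:** the pictures then showed the arm about 2–2.5 mm to the steel side of the copper's middle. I moved it back while holding the thumbscrew, so this small swing happened with the arm already level.
- **Screw:** turning clockwise, the torque rose from about 0.02 to 0.24 N m at roughly the angle expected for the seat. I then backed it off until the wing was a quarter turn from there.

**Last checks:**
- In the scene view the probe tip is over the middle of the copper disc.
- In the wrist picture the marked end of the wing points about 45° anticlockwise from the arm, which is where a quarter turn back from the seat should put it.
- The arm's measured direction was within about 0.004 rad (under 1 mm at the probe) of the copper's. The projected outline was still 1–2 pixels off the bar, close to the camera calibration's limit.
- The cork stopper looked unmoved. I did not measure the other loose things again after the first pictures, but the gripper did not go near them.

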